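# Take the dial lock off the instrument case and hold it up

### The arm

A 6-joint arm with a two-finger parallel gripper is mounted at the origin on the work surface. World frame = base frame: x ahead of the robot, y to its left, z up, the work surface at z = 0. Lengths are in m, angles in rad, forces in N, time in s.
With the tool pointing down it reaches from about 0.35 to 0.975 m from the base axis. Payload 4.9 kg.
Tool frame: the origin (TCP) lies on the mounting face of the last link; the fingertips stand 173 mm ahead of it and the grasp point (between the pads) lies 155 mm ahead of it; z points along the fingers, y is the line along which they close (so a half turn about z gives the same grasp; the last joint's range is limited). The gripper opens to 85 mm and grips with 20 to 120 N. Pads are 22 mm wide; open, the fingers measure 114 mm over their backs; the gripper's body (76 mm by 85 mm) begins 54 mm behind the grasp point. The pads swing forward as they close: fully open they stand 13 mm farther back than shut.
Start: joints at [-1.285, 0.053, 1.613, -0, 1.476, -0.119], TCP at [0.246, -0.574, 0.405] pointing down, gripper open.
Joint ranges: [-3.01, 3.01], [-1.01, 2.22], [0.06, 2.58], [-1.02, 4.17], [0.09, 2.62], [-3.14, 3.14]. Speed limits (rad/s): [2.57, 2.57, 3.14, 3.14, 3.14, 3.14].

### API

Orientations are given as a rotation vector (axis times angle).
In Python, from station import monitor, eyes, finish_job gives the robot as it stands. The module is installed in compiled form; this text tells all that it offers.
- The arm moves only by the tool step_arm, never from a script. Its argument "commands" is a list of rows, each a list of 3 entries, a list of its own where there are three numbers: the opening in per cent of the stroke, from 0 (shut) to 100 (fully open), then the shift along the tool's x, y, z in mm, then the turn about the tool's z in degrees. In form: [[hand, [x, y, z], yaw], ...]. A call has 1 to 12 rows; each row is the pose to reach, as a shift and turn from the pose commanded when the call began, along the tool's axes at that moment; what a row does not reach only later rows make up. A row lasts 1/8 s, in which the tool goes at most 62.5 mm and 10.7 degrees, less where a joint would pass 70% of its speed; a pose out of reach is approached as far as the arm can. A call with a gripper value outside its range is refused whole. The fingers move at their own pace and stop on an object; "squeeze" is the grip in N (left out, the last holds). Time passes only in rows, so rows that repeat a pose let the fingers close. It gives the time, the measured TCP pose, the force, the opening and the grip force at its end, in the units of the state.
- monitor.get_obs(): the state, without advancing time (a new reading comes with each control period).
- eyes.get_image(name): name is "side" or "top" or "wrist"; returns the picture (384x512x3 uint8, red, green, blue); there is no depth.
- eyes.camera_info(name): a dict with "camera_matrix" (3x3 intrinsics, pixels), "extrinsics" (4x4, takes a point from camera to world coordinates). Camera axes: x right, y down, z forward; pixel columns grow to the right and rows downward; lengths in m; the calibration is good to about 2 mm. A picture is of the moment at which its call begins: read the wrist's pose just before it. camera_info takes no time and is no camera call; for the wrist camera it gives the pose at the moment of the call.
- finish_job(): hands the job in; it is judged then, once.
The state is a dict: "t": time; "q": joint angles; "dq": joint speeds; "effort": joint torques, N m; "tool_pos": TCP position; "tool_rot": TCP orientation; "contact_force": force on the tool from outside, world axes, zero at the start; "wrist_torque": the same for the moment, N m; "opening": finger opening in m; "grip_force": force on a finger pad.
Only numpy, scipy, OpenCV 4.12 (cv2) and the standard library are available. Lean on these libraries where they do the work, as an engineer would, in place of code of your own. Each camera call takes 0.05 s, during which the arm holds its last target. There are 200 camera calls.

### The job

Turn the dial of the combination lock clockwise, click by click, until its pointer faces the shackle, then pull the lock straight back off the shackle's two legs. Finish while holding the lock in the gripper, still and level with its dial up, about 20 cm above the bench (do not put it down or let go), and leave everything else on the bench where it is.

Things in the scene. Friction and masses are not known exactly. Their poses are not given: they have to be found in the camera images.
- lock: Combination lock: aluminium block 68 x 64 x 34 mm (x, y, z), 0.36 kg with its dial, give or take 40 percent, lying on the case's sill with the dial on top. Origin: centre of its underside; +x points along the shackle towards the case, z up. It comes off by sliding level along its own -x for 45 mm or more; only then can it be lifted. While locked it gives 4 to 7 mm, then stops hard.
- dial (a joint): Dial angle on the lock (rad), counter-clockwise from above positive. 0 = pointer straight at the shackle and case (lock's +x), the only place where the lock opens (+-0.1). Starts at 0.5 to 1.4: turn clockwise. Clicks every 30 degrees (0.524 rad), one at 0; between them it resists with about 0.2 N m, in a click it has +-0.08 rad of easy play. Stops at +-1.7. Let go, it stays or slips into the nearest click.
- dial_grip (a point): Middle of the dial's grip bar, on the dial's axis, 52 mm above the lock's underside. An upright steel fin on a black disc (50 mm across, 6 mm thick, white ticks): 12 mm thick, 40 mm long, 24 mm high (12 mm above and below this point). Site x runs along the bar to its pointed nose, z up. Disc top 12 mm, lock top 18 mm below this point. The lock can be turned, pulled and carried by this bar.
- pointer_tip (a point): Tip of the pointed nose of the grip bar, at its top edge, 25 mm from the dial's axis.
- case: Low grey instrument case fixed to the bench, 206 x 306 mm, 73 mm high; origin under its centre, x from the lock side to the back. From its front a sill 84 mm wide, 30 mm high, sticks out 103 mm and carries the lock. Does not move.
- lock_seat (a point): Point on the sill, 30 mm above the bench, where the lock's origin sits while it is on its shackle; axes those of the case. The U-shaped steel shackle is fixed to the case; its two 8 mm square legs (centres y = +-11 mm, 9 mm above the sill) reach 42 mm into the lock's +x face with nearly 2 mm of side play, and slide easily.
- board_a: Bystander: round green circuit board, 68 mm across, 4 mm thick, on the bench beside the lock (on the lock's right, -y). Leave alone.
- board_b: Bystander: the same kind of board lying on the case. Leave alone.
- spool: Bystander: solder spool standing on the case, 60 mm across, 50 mm high. Leave alone.
- capsule_tin: Bystander: round metal microphone capsule, 52 mm across, 30 mm high, on the bench beside the lock (left, +y). Leave alone.
- washer_a: Bystander: copper washer, 28 mm across, 4 mm thick, on the bench to the left. Leave alone.
- washer_b: Bystander: copper washer, 28 mm across, 4 mm thick, on the bench to the right. Leave alone.
- driver: Bystander: screwdriver, 160 mm, on the bench far left. Leave alone.
Mind the look-alikes: they are no part of the job. What is meant by the lock is not yellow, and is the larger of those in its own colour.

How it is judged:
On the way, in this order (a step that is already met when the one before it is completed fails the run):
1. the dial is turned to its open notch (within 0.15 rad) while the lock still sits on the shackle (value of joint dial between -0.15 and 0.15 rad and distance between lock and lock_seat below 0.01 m), for 0.05 s.
2. the lock is drawn back off the shackle, more than 40 mm towards its own rear (x of lock in the frame of lock_seat below -0.04 m), for 0.05 s.
At the end, for the whole second after the job is handed in: The lock is in the fingers (more than 1 N), its underside at least 150 mm above the bench, within 0.35 rad of level with the dial up, slower than 30 mm/s, free of the case and its shackle (height (world z) of lock above 0.15 m and contact force between lock and the fingers above 1 N and angle between lock's own z axis and vertical below 0.35 rad and linear speed of lock below 0.03 m/s and contact force between lock and case below 0.05 N); the arm keeps its last pose, push and grip.
It fails at once if a bystander is moved by more than 20 mm (distance of any of board_a, board_b, spool, capsule_tin, washer_a, washer_b, driver from where it was at the start of the episode above 0.02 m).
It also fails if it takes over 32 s, if anything falls off the work surface, if the arm or the gripper's body presses on something with over 40 N, if the wrist force passes 120 N, or if a joint passes its speed limit or range.

## Working session

There is one attempt and no reset: what is moved stays moved. The work goes in short steps, Python scripts to look and compute and a tool call to move; the robot and the scene stay as the last step left them, time stands still between calls to the robot, and variables do not carry over. Pictures are saved under pics/ and viewed, at most 10 in all, crops included, and the job is handed in when it is done.

Besides the shell and the picture viewer there is one more tool, called after "Request:" by a JSON object that holds its "fn" and its "kwargs", one argument or row to a line. step_arm: Moves the arm, as the interface text tells. Its arguments: {"type":"object","properties":{"commands":{"type":"array"},"squeeze":{"type":"number"}},"required":["commands"]}

```bash
mkdir -p pics; cat > h.py <<'E'
import numpy as np, cv2
from station import monitor, eyes, finish_job
def snap(n,f):
    i=eyes.camera_info(n); im=eyes.get_image(n)
    cv2.imwrite(f'pics/{f}.png',im[:,:,::-1]); np.savez(f'pics/{f}.npz',K=i['camera_matrix'],E=i['extrinsics'])
    return im
def cam(f):
    d=np.load(f'pics/{f}.npz'); return np.array(d['K']),np.array(d['E'])
def ray(f,u,v):
    K,E=cam(f); d=E[:3,:3]@np.linalg.solve(K,[u,v,1.]); return E[:3,3],d
def atz(f,u,v,z):
    o,d=ray(f,u,v); return o+d*(z-o[2])/d[2]
def tri(obs):
    A=np.zeros((3,3));b=np.zeros(3)
    for f,u,v in obs:
        o,d=ray(f,u,v); d=d/np.linalg.norm(d); P=np.eye(3)-np.outer(d,d); A+=P;b+=P@o
    x=np.linalg.solve(A,b); return x,[proj(f,x)-[u,v] for f,u,v in obs]
def proj(f,x):
    K,E=cam(f); c=E[:3,:3].T@(np.asarray(x)-E[:3,3]); p=K@c; return p[:2]/p[2]
E
python3 - <<'E'
from h import *
o=monitor.get_obs(); print(o['t'],o['tool_pos'],o['tool_rot'],o['opening'])
a=snap('top','top0');b=snap('side','side0')
print(cam('top0'),cam('side0'))
E
```

```text
0.0 [ 0.24608306 -0.57423418  0.40346024] [-3.07545525e+00 -6.31169055e-01  2.86708273e-04] 0.08528767353395984
(array([[390.44201804,   0.        , 252.75492588],
       [  0.        , 390.44201804, 191.47815496],
       [  0.        ,   0.        ,   1.        ]]), array([[ 0.00548039, -0.99281314,  0.11954926,  0.47016858],
       [-0.99996172, -0.00625641, -0.00611686,  0.12157631],
       [ 0.00682084, -0.11951116, -0.99280943,  1.03706294],
       [ 0.        ,  0.        ,  0.        ,  1.        ]])) (array([[359.90484426,   0.        , 257.73686115],
       [  0.        , 359.90484426, 188.1031906 ],
       [  0.        ,   0.        ,   1.        ]]), array([[-0.9754879 , -0.17721846,  0.13044912,  0.45726172],
       [-0.21973463,  0.7525865 , -0.62074975,  0.63739815],
       [ 0.01183407, -0.63419806, -0.77308006,  0.73639266],
       [ 0.        ,  0.        ,  0.        ,  1.        ]]))
```

View pics/top0.png

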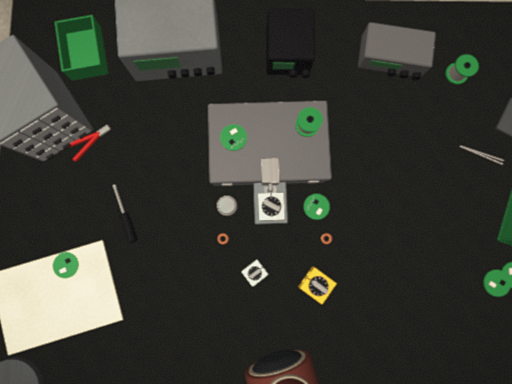

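View pics/side0.png

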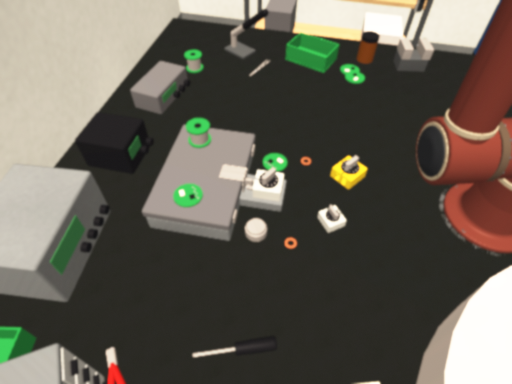

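The lock sits on the sill at top (271,206) and side (267,185). The loose white lock at top (255,272) and the yellow one at (318,286) are the look-alikes. I'll enlarge both views.

```bash
python3 - <<'E'
from h import *
a=cv2.imread('pics/top0.png')[150:230,220:320];b=cv2.imread('pics/side0.png')[145:225,210:310]
f=lambda x:cv2.resize(x,None,fx=4,fy=4,interpolation=cv2.INTER_CUBIC)
cv2.imwrite('pics/c0.png',np.vstack([np.hstack([f(a),f(b)])]))
print(tri([('top0',271.5,206),('side0',268,177)]))
# case direction: front edge corners top view
for p in [(209,184),(330,180)]: print(atz('top0',*p,.073))
for p in [(208,104),(327,101)]: print(atz('top0',*p,.073))
E
```

```text
(array([0.55077953, 0.06937097, 0.07844288]), [array([-0.0258937 , -0.36840891]), array([0.36919837, 0.06346979])])
[0.6043308  0.22472746 0.073     ]
[ 0.61636675 -0.07726307  0.073     ]
[0.81055681 0.23117027 0.073     ]
[ 0.82091638 -0.07328948  0.073     ]
```

View pics/c0.png

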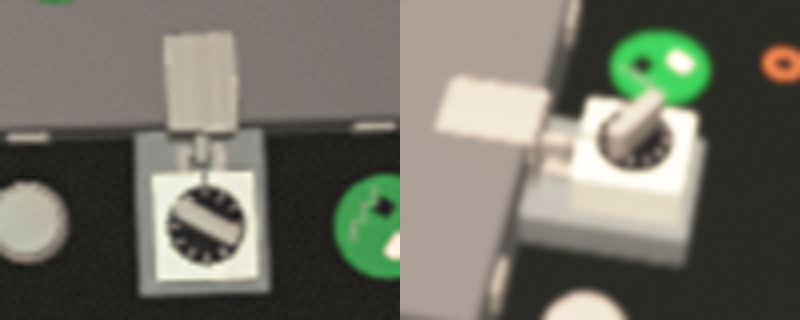

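The bar runs from crop (172,202), its nose towards the upper left, to (240,238), so the dial is about 1.05 rad, two clicks. Next I work out the approach.

```bash
cat >> h.py <<'E'
from scipy.spatial.transform import Rotation as Ro
def plan(p,ang):
    """shift in tool axes mm + yaw deg for TCP at p with tool x at world angle ang(deg), tool down"""
    o=monitor.get_obs(); R=Ro.from_rotvec(o['tool_rot']).as_matrix()
    a=np.degrees(np.arctan2(R[1,0],R[0,0]))
    print('shift',np.round(1000*R.T@(np.array(p)-o['tool_pos']),1),'yaw',round(-(ang-a),1),'now ang',round(a,2),'zdir',R[:,2].round(3), 't',o['t'])
E
python3 - <<'E'
from h import *
plan([.54,.065,.36],62)
o=monitor.get_obs(); R=Ro.from_rotvec(o['tool_rot']).as_matrix()
E=np.array(eyes.camera_info('wrist')['extrinsics']); print((R.T@(E[:3,3]-o['tool_pos'])).round(3),(R.T@E[:3,:3]).round(2)); print(eyes.camera_info('wrist')['camera_matrix'])
E
```

```text
shift [ 521.9 -471.7   44.6] yaw -38.8 now ang 23.2 zdir [-0.001  0.002 -1.   ] t 0.1
[ 0.066 -0.001  0.031] [[-0.   -0.96 -0.26]
 [ 1.   -0.    0.  ]
 [-0.   -0.26  0.96]]
[[273.99890482   0.         256.83058916]
 [  0.         273.99890482 195.00164739]
 [  0.           0.           1.        ]]
```

Request:
{"fn": "step_arm", "kwargs": {
  "commands": [
    [50, [43, -39, 4], -3],
    [50, [87, -79, 8], -6],
    [50, [130, -118, 12], -10],
    [50, [174, -157, 16], -13],
    [50, [217, -197, 20], -16],
    [50, [261, -236, 24], -19],
    [50, [304, -275, 28], -23],
    [50, [348, -314, 32], -26],
    [50, [391, -354, 36], -29],
    [50, [435, -393, 40], -32],
    [50, [480, -433, 44], -35],
    [50, [522, -472, 45], -39]
  ]
}}

```text
t: 1.6
tool_pos: [0.5403, 0.067, 0.359]
tool_rot: [-2.688, -1.626, 0.001]
contact_force: [0.5, -1.0, 1.0]
opening: 0.0429
grip_force: 0.0
```

Request:
{"fn": "step_arm", "kwargs": {
  "commands": [
    [50, [0, 0, 0], 0],
    [50, [0, 0, 0], 0]
  ]
}}

```text
t: 1.85
tool_pos: [0.5399, 0.065, 0.3591]
tool_rot: [-2.69, -1.623, 0.002]
contact_force: [0.0, 0.0, -0.1]
opening: 0.043
grip_force: 0.0
```

```bash
python3 - <<'E'
from h import *
o=monitor.get_obs();print(o['t'],o['tool_pos'],np.abs(o['dq']).max())
a=snap('wrist','w0')
cv2.imwrite('pics/w0b.png',cv2.resize(a[:,:,::-1],(768,576),interpolation=cv2.INTER_CUBIC))
E
```

```text
1.85 [0.53985794 0.06501589 0.35910397] 0.026317884540757817
```

View pics/w0b.png

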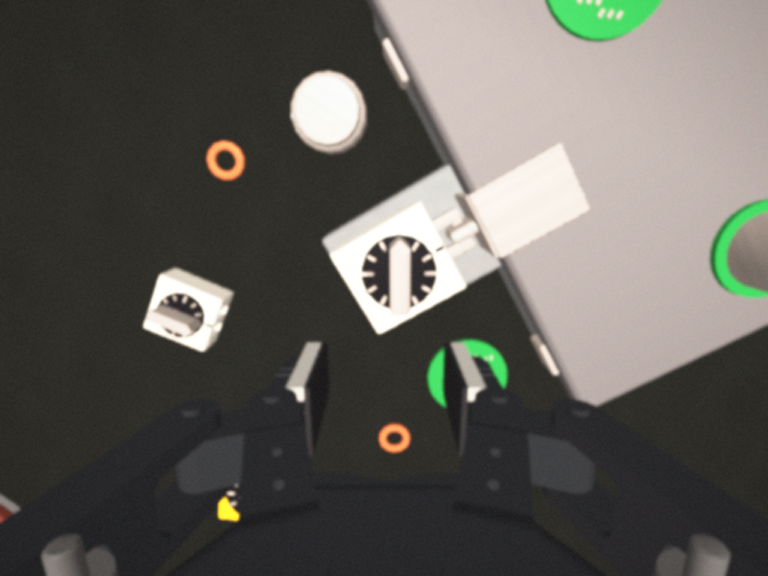

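The wrist view shows the bar upright at display x≈400, with its nose at (400,236) and tail at (400,313). The disc centre is (399,273), and the lock's top corners are (421,202), (467,287), (379,334) and (330,256).

```bash
python3 - <<'E'
from h import *
print('disc',tri([('top0',271.3,206.3),('w0',399/1.5,273/1.5)]))
n=atz('w0',400/1.5,236/1.5,.094);t=atz('w0',400/1.5,313/1.5,.094);d=n-t
print('nose',n,'tail',t,np.linalg.norm(d),np.degrees(np.arctan2(d[1],d[0])))
c=[atz('w0',u/1.5,v/1.5,.064) for u,v in [(421,202),(467,287),(379,334),(330,256)]]
print(np.round(c,4),np.mean(c,0))
for a,b in [(3,0),(2,1)]: e=c[b]-c[a];print('x',np.degrees(np.arctan2(e[1],e[0])),np.linalg.norm(e))
for a,b in [(1,0),(2,3)]: e=c[b]-c[a];print('y',np.degrees(np.arctan2(e[1],e[0]))-90,np.linalg.norm(e))
a,b=[atz('w0',u/1.5,v/1.5,.073) for u,v in [(376,20),(592,405)]];e=a-b;print('case',np.degrees(np.arctan2(e[1],e[0]))-90)
plan([.55,.069,.36],62)
E
```

```text
disc (array([0.55038337, 0.06889604, 0.06614176]), [array([ 0.09610403, -0.09696401]), array([-0.33132808, -0.10508314])])
nose [0.563095   0.09349019 0.094     ] tail [0.54196061 0.0524853  0.094     ] 0.04613093705068103 62.7329051461474
[[0.5837 0.1024 0.064 ]
 [0.5861 0.0387 0.064 ]
 [0.5187 0.0365 0.064 ]
 [0.5159 0.0992 0.064 ]] [0.55108455 0.06919747 0.064     ]
x 2.6521240042172285 0.0678498976227959
x 1.8006378103561935 0.06742396209283356
y 2.148058317248882 0.06375488660139937
y 2.5357052478861846 0.06275058226738002
case 4.5334327982229325
shift [ 8.8  6.9 -0.7] yaw 0.1 now ang 62.15 zdir [-0.001 -0.    -1.   ] t 1.9
```

Request:
{"fn": "step_arm", "kwargs": {
  "commands": [
    [50, [9, 7, 30], 0],
    [50, [9, 7, 70], 0],
    [50, [9, 7, 100], 0],
    [50, [9, 7, 112], 0],
    [50, [9, 7, 112], 0],
    [50, [9, 7, 112], 0]
  ]
}}

```text
t: 2.65
tool_pos: [0.5512, 0.0693, 0.2495]
tool_rot: [2.689, 1.621, 0.004]
contact_force: [-0.4, 1.0, -0.4]
opening: 0.043
grip_force: 0.0
```

```bash
python3 - <<'E'
from h import *
plan([.5508,.069,.247],62.5)
a=snap('wrist','w1')
cv2.imwrite('pics/w1b.png',cv2.resize(a[:,:,::-1],(768,576),interpolation=cv2.INTER_CUBIC))
E
```

```text
shift [-0.4 -0.2  2.5] yaw -0.3 now ang 62.16 zdir [ 0.003 -0.    -1.   ] t 2.65
```

View pics/w1b.png

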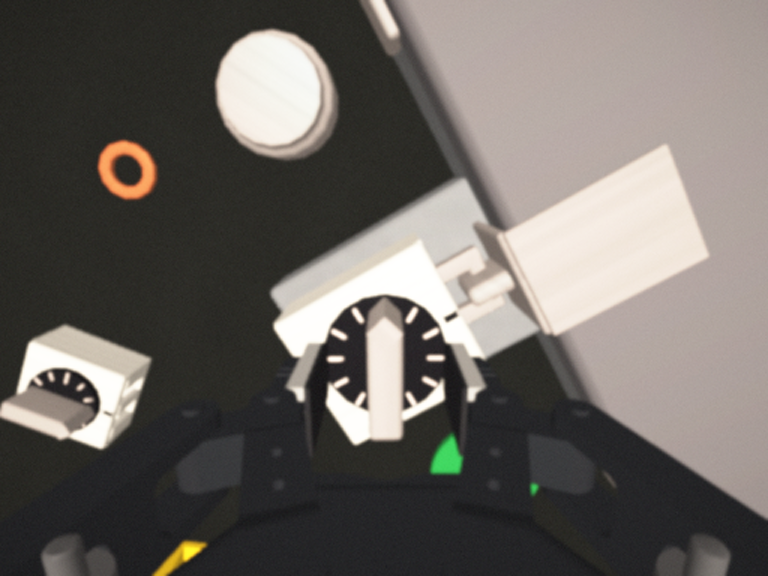

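The bar is centred between the pads (385 px against 386 px), so I close.

Request:
{"fn": "step_arm", "kwargs": {
  "commands": [
    [10, [0, 0, 0], 0],
    [0, [0, 0, 0], 0],
    [0, [0, 0, 0], 0],
    [0, [0, 0, 0], 0],
    [0, [0, 0, 0], 0],
    [0, [0, 0, 0], 0]
  ],
  "squeeze": 80
}}

```text
t: 3.45
tool_pos: [0.551, 0.0696, 0.2488]
tool_rot: [2.689, 1.622, 0.002]
contact_force: [-0.1, -0.3, 5.7]
opening: 0.0101
grip_force: 79.2
```

Request:
{"fn": "step_arm", "kwargs": {
  "commands": [
    [0, [0, 0, -0.5], 6],
    [0, [0, 0, -0.5], 12],
    [0, [0, 0, -0.5], 18],
    [0, [0, 0, -0.5], 24],
    [0, [0, 0, -0.5], 30],
    [0, [0, 0, -0.5], 30],
    [0, [0, 0, -0.5], 30]
  ]
}}

```text
t: 4.32
tool_pos: [0.5509, 0.0696, 0.2488]
tool_rot: [3.017, 0.873, 0.003]
contact_force: [2.6, -0.3, 5.0]
opening: 0.0099
grip_force: 79.0
```

Request:
{"fn": "step_arm", "kwargs": {
  "commands": [
    [0, [0, 0, 0], 6],
    [0, [0, 0, 0], 12],
    [0, [0, 0, 0], 18],
    [0, [0, 0, 0], 24],
    [0, [0, 0, 0], 30],
    [0, [0, 0, 0], 30],
    [0, [0, 0, 0], 30]
  ]
}}

```text
t: 5.2
tool_pos: [0.5509, 0.0695, 0.2488]
tool_rot: [3.14, 0.063, 0.003]
contact_force: [3.7, -2.3, 5.5]
opening: 0.0106
grip_force: 79.1
```

```bash
python3 - <<'E'
from h import *
plan([.5508,.069,.247],2.3); o=monitor.get_obs(); print(o['wrist_torque'],o['contact_force'],o['tool_pos'],o['opening'],o['q'])
a=snap('wrist','w2'); b=snap('top','top2')[150:230,220:320]
cv2.imwrite('pics/w2b.png',np.hstack([a[90:330,120:400,::-1],cv2.resize(b[:,:,::-1],(300,240),interpolation=cv2.INTER_CUBIC)]))
E
```

```text
shift [-0.1  0.5  1.8] yaw 0.0 now ang 2.3 zdir [ 0.002 -0.001 -1.   ] t 5.2
[-0.32517794 -0.53694632  0.09815557] [ 3.67983146 -2.26459507  5.52885127] [0.55092208 0.06946636 0.24883011] 0.010615794111046687 [-8.49293755e-03  3.69305466e-02  1.90275453e+00 -5.78960121e-04
  1.19997658e+00  1.52232518e+00]
```

View pics/w2b.png

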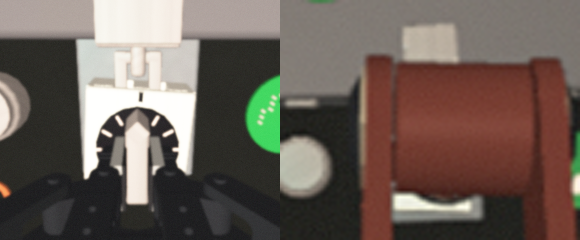

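The pointer sits within a few degrees of the mark, with the nose at crop (138,108) and the mark at (141,97). I nudge it 2° more and start the pull.

Request:
{"fn": "step_arm", "kwargs": {
  "commands": [
    [0, [0, 0, 0], 2],
    [0, [0, 0, 0], 2],
    [0, [-4, 0, 0], 2],
    [0, [-8, 0, 0], 1],
    [0, [-12, 0, 0], 1],
    [0, [-12, 0, 0], 1]
  ]
}}

```text
t: 6.05
tool_pos: [0.5389, 0.0695, 0.2489]
tool_rot: [-3.14, -0.034, -0.004]
contact_force: [4.9, 0.9, 5.7]
opening: 0.0101
grip_force: 79.1
```

```bash
python3 - <<'E'
from h import *
o=monitor.get_obs(); print(o['t'],o['wrist_torque'],o['contact_force'],o['tool_pos'])
a=snap('wrist','w3')
cv2.imwrite('pics/w3b.png',cv2.resize(a[60:330,90:430,::-1],None,fx=2,fy=2))
E
```

```text
6.05 [ 0.13634151 -0.82378039  0.04728071] [4.88128662 0.85703872 5.70166677] [0.53885111 0.06952824 0.24886002]
```

View pics/w3b.png

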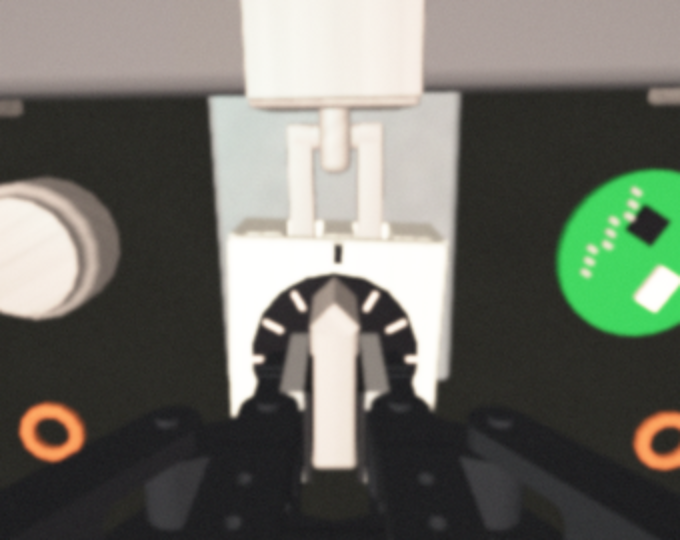

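The lock has slid 12 mm with little force, and the legs show at (302,180) and (371,180), so it is open. I keep pulling, then lift.

Request:
{"fn": "step_arm", "kwargs": {
  "commands": [
    [0, [-8, 0, 0], 0],
    [0, [-18, 0.5, 0], 0],
    [0, [-28, 0.5, 0], 0],
    [0, [-38, 1, 0], 0],
    [0, [-48, 1, 0], 0],
    [0, [-54, 1, 0], 0],
    [0, [-54, 1, 0], 0],
    [0, [-54, 1, 0], 0]
  ]
}}

```text
t: 7.1
tool_pos: [0.4843, 0.0672, 0.2483]
tool_rot: [-3.141, -0.033, 0.002]
contact_force: [2.6, 0.2, 6.1]
opening: 0.01
grip_force: 79.8
```

Request:
{"fn": "step_arm", "kwargs": {
  "commands": [
    [0, [0, 0, -4], 0],
    [0, [0, 0, -12], 0],
    [0, [0, 0, -22], 0],
    [0, [0, 0, -30], 0],
    [0, [0, 0, -30], 0]
  ]
}}

```text
t: 7.72
tool_pos: [0.4848, 0.0671, 0.2793]
tool_rot: [3.141, 0.033, 0.003]
contact_force: [-0.4, 0.4, -4.3]
opening: 0.01
grip_force: 78.3
```

Request:
{"fn": "step_arm", "kwargs": {
  "commands": [
    [0, [0, 0, -20], 0],
    [0, [0, 0, -40], 0],
    [0, [0, 0, -65], 0],
    [0, [0, 0, -90], 0],
    [0, [0, 0, -115], 0],
    [0, [0, 0, -130], 0],
    [0, [0, 0, -138], 0],
    [0, [0, 0, -140], 0],
    [0, [0, 0, -140], 0],
    [0, [0, 0, -140], 0],
    [0, [0, 0, -140], 0],
    [0, [0, 0, -140], 0]
  ]
}}

```text
t: 9.22
tool_pos: [0.4845, 0.0671, 0.418]
tool_rot: [-3.141, -0.033, 0.001]
contact_force: [-0.7, 0.1, -5.0]
opening: 0.0101
grip_force: 78.4
```

```bash
python3 - <<'E'
from h import *
o=monitor.get_obs(); print(o['t'],o['contact_force'],o['tool_pos'],np.abs(o['dq']).max(),o['grip_force'])
a=snap('wrist','w4');b=snap('side','s4')
cv2.imwrite('pics/w4b.png',cv2.resize(np.hstack([a[:,90:430,::-1],b[60:,150:450,::-1] if 0 else cv2.resize(b[60:252,150:450,::-1],(600,384))]),None,fx=.8,fy=.8))
E
```

```text
9.225 [-0.73966043  0.14733163 -4.98681042] [0.48448588 0.06706437 0.41795614] 0.0028801829946091865 78.36281418800354
```

View pics/w4b.png

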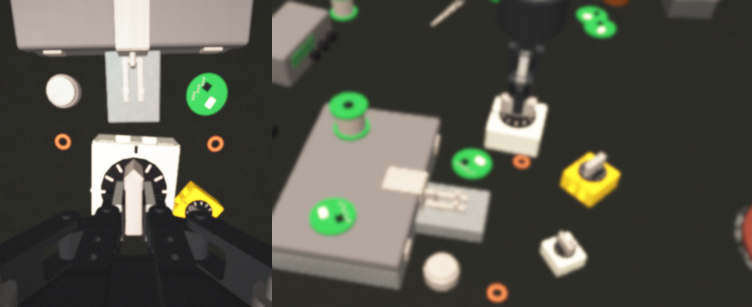

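The lock hangs level in the gripper about 20 cm up, the shackle is bare, and the bystanders haven't moved.

```bash
python3 -c "
from station import finish_job; print(finish_job())"
```

```text
the job is handed in; nothing more can be done
None
```

I turned the dial clockwise to its open notch, pulled the lock off the shackle, and handed the job in with the lock held level about 20 cm above the bench and the other objects unmoved in the last pictures; `finish_job()` returned no verdict.

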